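# Move a copy-stand tray under the camera and brake it

### The job

Flick the brake lever of the receipt tray fully up before you move the tray, slide the tray gently along its base until it is fully home against the end stop under the copy-stand camera, then push the lever fully down again so that the tray is locked there. Do not knock the camera stand with its light panel, and leave the desk organiser, stapler, mug and hole punch where they are.

Things in the scene. Friction and masses are not known exactly. Their poses are not given: they have to be found in the camera images.
- base: Grey slide base fixed to the desk: plate 170 (x) x 470 (y) x 36 mm; origin at the centre of its underside. The tray slides along its y; its -x side, the front, faces the robot. A brake rail 26 mm wide runs along y at x = -85 mm, top 54 mm above the desk. Dark end stops (x -30 to +70 mm, 12 mm thick) stand at y = +-225 mm, tops 70 mm up.
- tray_center (a point): Middle of the inner floor of the open grey tray, 62 mm above the desk; axes as the base's. Tray: 150 (x) x 230 (y) mm outside, walls 6 mm thick, from 56 to 100 mm above the desk; the side walls at y = +-115 mm can be pushed on. With the brake released it slides with a drag of about 2 N.
- tray (a joint): Slide of the tray along the base's y axis, m. -0.1 and +0.1 are the two end stops; the stop under the camera is the one on the camera stand's side (+0.1 if the stand is at base y = +100 mm, -0.1 if at -100 mm). It starts near the middle.
- brake (a joint): Angle of the brake lever, rad: 0 = lever level, fully down, its cam pressed on the rail, tray locked; 0.7 = fully up, tray free. The cam is off the rail above about 0.5. The lever stays where it is left; moving it takes up to about 10 N at the paddle.
- brake_hinge (a point): Centre of the lever's hinge, in the middle of the tray's front side, 85 mm to -x of the tray centre and 76 mm above the desk; the hinge axis is the base's y axis. It travels with the tray; axes as those of the base.
- paddle (a point): Middle of the upper face of the dark steel paddle at the lever's free end, which points from the hinge to -x of the base. Paddle 30 mm (along the lever) x 36 (y) x 10 mm thick, its middle 60 mm and its end 75 mm from the hinge axis; stem 14 mm wide. Lever down: paddle level, faces 72 and 82 mm above the desk, open below and in front. Fully up: sloping 40 degrees, end 128 mm up. z is normal to the face.
- stand: Copy stand fixed to the desk behind the slide. Origin: the point of the desk right below its camera lens, at base x = 0 and y = +100 or -100 mm; axes as the base's. Post 22 mm thick, 414 mm high at x = +130 mm (foot 70 x 110 mm); boom from it to -x, underside 374 mm up; camera head 50 x 80 mm over the origin, lowest point 317 mm up. The tray is home when its centre has y = 0 in this frame.
- light_panel (a point): Middle of the underside of the white light panel at the boom's end: 50 (x) x 130 (y) x 16 mm, underside 270 mm above the desk, 128 mm to -x of the camera lens, held by a thin strut from the boom. When the tray is home it hangs right over the lever, so a vertical tool does not fit there: lean the tool back towards the robot.
- organiser: Black desk organiser, 80 x 100 x 70 mm with pens to about 105 mm, fixed behind the slide at the end away from the camera stand. Bystander. Origin on the desk 130 mm to -x of the middle of its underside (on the slide's centre line).
- stapler: Black stapler, 140 x 36 x 54 mm, loose on the desk to the robot's right. Bystander. Origin at the centre of its underside.
- mug: White mug, 80 mm wide and 95 mm high, loose on the desk to the robot's left. Bystander. Origin at the centre of its underside.
- punch: Grey hole punch, 100 x 120 x 75 mm, loose on the desk, right of the slide. Bystander. Origin at the centre of its underside.

How it is judged:
On the way, in this order (a step that is already met when the one before it is completed fails the run):
1. the lever is flicked up (past 0.58 rad) with the tray still within 12 mm of where it started (value of joint brake above 0.58 rad and distance of tray_center from where it was at the start of the episode below 0.012 m), for 0.2 s.
2. the tray is home under the camera, within 5 mm, against the stop, with the lever still up (value of joint brake above 0.5 rad and y of tray_center in the frame of stand between -0.005 and 0.005 m), for 0.2 s.
3. the lever is pushed down (below 0.12 rad) with the tray home (value of joint brake below 0.12 rad and y of tray_center in the frame of stand between -0.005 and 0.005 m), for 0.2 s.
At the end, for the whole second after the job is handed in: The tray stands within 5 mm of its home at the stop under the camera and its brake lever is down (below 0.12 rad) (all of step 3); the robot touches nothing.
It fails at once if the camera stand or its light panel is struck (over 4 N) (contact force between stand and anything else above 4 N).
It fails at once if the tray is flung along faster than 0.3 m/s (velocity of joint tray above 0.3 m/s or velocity of joint tray below -0.3 m/s).
It fails at once if the organiser is knocked (over 8 N), or the stapler, mug or punch is moved over 15 mm (contact force between organiser and anything else above 8 N or distance of any of stapler, mug, punch from where it was at the start of the episode above 0.015 m).
It also fails if it takes over 67 s, if anything falls off the work surface, if the arm or the gripper's body presses on something with over 40 N, if the wrist force passes 120 N, or if a joint passes its speed limit or range.

### The arm

A 6-joint arm with a two-finger parallel gripper is mounted at the origin on the work surface. World frame = base frame: x ahead of the robot, y to its left, z up, the work surface at z = 0. Lengths are in m, angles in rad, forces in N, time in s.
With the tool pointing down it reaches from about 0.275 to 0.825 m from the base axis. Payload 5.2 kg.
Tool frame: the origin (TCP) lies on the centre line of the jaws, within the pads' length; the fingertips stand 19 mm ahead of it and the grasp point (between the pads) is the TCP; z points along the fingers, y is the line along which they close (so a half turn about z gives the same grasp; the last joint's range is limited). The gripper opens to 93 mm and grips with 3 to 60 N. Pads are 15 mm wide; open, the fingers measure 128 mm over their backs; the gripper's body (75 mm by 188 mm) begins 65 mm behind the grasp point.
Start: joints at [0.988, 0.259, 1.535, -0, 1.348, -0.203], TCP at [0.204, 0.511, 0.238] pointing down, gripper open.
Joint ranges: [-3.14, 3.14], [-0.91, 2.08], [0.19, 2.58], [-1.22, 4.36], [0.22, 2.71], [-3.12, 3.12]. Speed limits (rad/s): [2.57, 2.57, 3.14, 3.14, 3.14, 3.14].

### API

Orientations are given as a rotation vector (axis times angle).
In Python, from plant import r gives the robot as it stands.
- The arm moves only by the tool send_rows, never from a script. Its argument "series" is a list of rows, each an object with "travel": the shift along the tool's x, y, z in mm, a list of three; "roll": the turn about the tool's z in rad. In form: [{"travel": [dx, dy, dz], "roll": roll}, ...]. A call has 1 to 20 rows; each row is the pose to reach, as a shift and turn from the pose commanded when the call began, along the tool's axes at that moment; what a row does not reach only later rows make up. A row lasts 1/10 s, in which the tool goes at most 50 mm and 8.59 degrees, less where a joint would pass 70% of its speed; a pose out of reach is approached as far as the arm can. A call with a gripper value outside its range is refused whole. "claw" is the opening, from 0 (shut) to 1 (fully open), set as the call begins (left out, the last holds). The fingers move at their own pace and stop on an object; "newtons" is the grip in N (left out, the last holds). Time passes only in rows, so rows that repeat a pose let the fingers close. It gives the time, the measured TCP pose, the force, the opening and the grip force at its end, in the units of the state.
- r.get_obs(): the state, without advancing time (a new reading comes with each control period).
- r.capture(name): name is "scene" or "top"; returns the picture (384x512x3 uint8, red, green, blue); there is no depth.
- r.calibration(name): a dict with "mtx" (3x3 intrinsics, pixels), "D" ([k1, k2, p1, p2, k3] as OpenCV has them; the pictures are not rectified), "extrinsics" (4x4, takes a point from world to camera coordinates). Camera axes: x right, y down, z forward; pixel columns grow to the right and rows downward; lengths in m; the calibration is good to about 2 mm. A picture is of the moment at which its call begins. calibration takes no time and is no camera call.
- r.hand_in(): hands the job in; it is judged then, once.
The state is a dict: "time_s": time; "qpos": joint angles; "joint_velocities": joint speeds; "effort": joint torques, N m; "tool_pos": TCP position; "eef_rot": TCP orientation; "wrist_force": force on the tool from outside, world axes, zero at the start; "wrist_torque": the same for the moment, N m; "opening": finger opening in m; "grasp_force": force on a finger pad.
Only numpy, scipy, OpenCV 4.12 (cv2) and the standard library are available. Lean on these libraries where they do the work, as an engineer would, in place of code of your own. Each camera call takes 0.05 s, during which the arm holds its last target. There are 200 camera calls.

## Working session

There is one attempt and no reset: what is moved stays moved. The work goes in short steps, Python scripts to look and compute and a tool call to move; the robot and the scene stay as the last step left them, time stands still between calls to the robot, and variables do not carry over. Pictures are saved under pics/ and viewed, at most 10 in all, crops included, and the job is handed in when it is done.

Besides the shell and the picture viewer there is one more tool, called after "Request:" as a command line: name --argument value ..., lists and objects as JSON in quotes. send_rows: Moves the arm, as the interface text tells. Its arguments: {"type":"object","properties":{"series":{"type":"array"},"claw":{"type":"number"},"newtons":{"type":"number"}},"required":["series"]}

```bash
mkdir -p pics; ls; python3 - <<'E'
from plant import r
import cv2,numpy as np
print(r.get_obs())
for n in("scene","top"):
    cv2.imwrite(f"pics/{n}0.png",r.capture(n)[...,::-1])
    c=r.calibration(n);print(n,c)
E
```

```text
pics
{'time_s': 0.0, 'qpos': array([ 9.88164796e-01,  2.59338799e-01,  1.53609958e+00,  5.52000268e-06,
        1.34799031e+00, -2.02807965e-01]), 'joint_velocities': array([ 0.00170616, -0.00079264, -0.00197374, -0.00160832,  0.00048517,
        0.00073042]), 'effort': array([ 2.00709539e-03, -4.37308860e+01, -2.83999085e+01,  7.18864007e-02,
        4.17247368e-02, -1.65535234e-04]), 'tool_pos': array([0.20360448, 0.51036595, 0.23681332]), 'eef_rot': array([-5.92913656e-01, -3.08441324e+00,  2.66064468e-03]), 'wrist_force': array([ 0.57120677,  0.18149902, -0.73955373]), 'wrist_torque': array([-0.02017624, -0.01602417,  0.03094292]), 'grasp_force': 0.0, 'opening': 0.09302624054671542}
scene {'mtx': array([[354.81064055,   0.        , 253.83529867],
       [  0.        , 354.81064055, 189.63464011],
       [  0.        ,   0.        ,   1.        ]]), 'D': array([-0.092146,  0.      ,  0.      ,  0.      ,  0.      ]), 'extrinsics': array([[ 0.59984787,  0.80005753,  0.00951164, -0.32524108],
       [ 0.64683122, -0.4778998 , -0.59432411, -0.2410424 ],
       [-0.47094787,  0.36265648, -0.80416937,  1.72079134],
       [ 0.        ,  0.        ,  0.        ,  1.        ]])}
top {'mtx': array([[390.01638478,   0.        , 252.56981768],
       [  0.        , 390.01638478, 193.60706243],
       [  0.        ,   0.        ,   1.        ]]), 'D': array([-0.12738046,  0.        ,  0.        ,  0.        ,  0.        ]), 'extrinsics': array([[-2.92969795e-02, -9.99570492e-01, -7.19902647e-04,
         1.63059686e-02],
       [-9.94647563e-01,  2.92240686e-02, -9.91069036e-02,
         5.54496913e-01],
       [ 9.90853749e-02, -2.18748351e-03, -9.95076531e-01,
         1.50395823e+00],
       [ 0.00000000e+00,  0.00000000e+00,  0.00000000e+00,
         1.00000000e+00]])}
```

View pics/scene0.png

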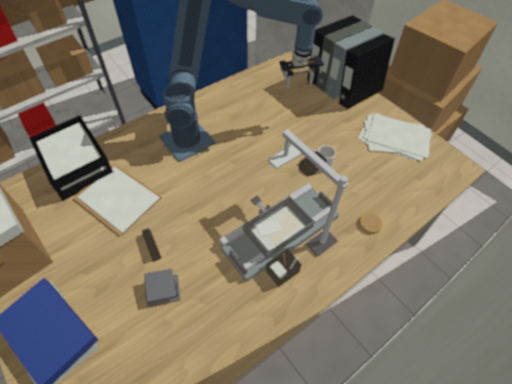

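View pics/top0.png

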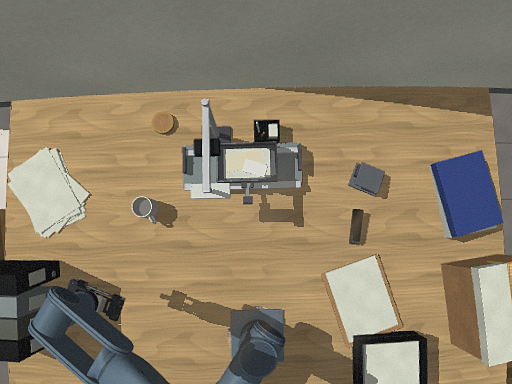

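The scene view shows the stand on the robot's left. In the top view the base spans about cols 183–301, the tray 219–302, the paddle is near (248,200), the light panel near (210,191), and the mug at (143,208). I'll zoom in on the slide.

```bash
python3 - <<'E'
import cv2
a=cv2.imread("pics/top0.png")[90:220,170:320]
cv2.imwrite("pics/topz.png",cv2.resize(a,None,fx=4.6,fy=4.6,interpolation=cv2.INTER_CUBIC))
a=cv2.imread("pics/scene0.png")[120:290,210:360]
cv2.imwrite("pics/scz.png",cv2.resize(a,None,fx=3.5,fy=3.5,interpolation=cv2.INTER_CUBIC))
E
```

```text
(no output)
```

View pics/topz.png

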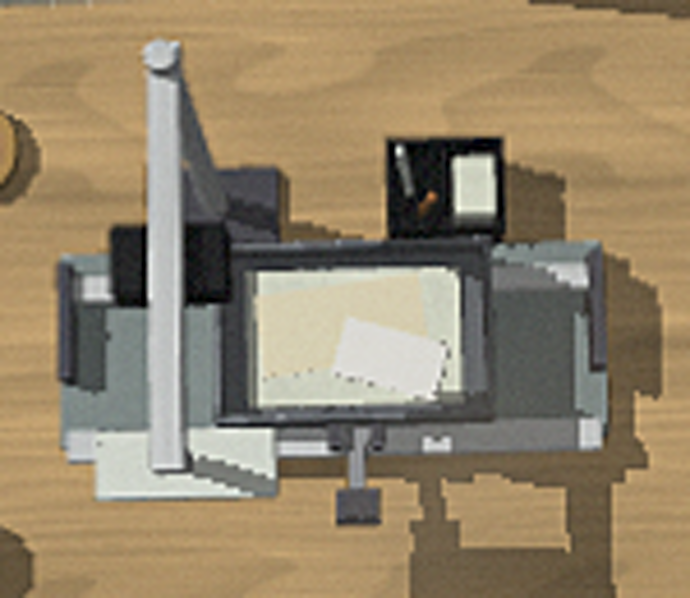

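View pics/scz.png

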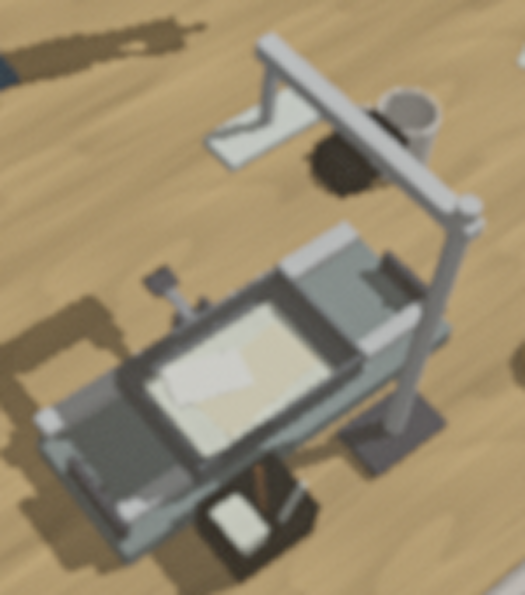

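Zoomed top view (crop px): paddle (336–381, 487–524), tray rim corners about (218,420), (493,420), (495,240), (226,245), light panel (95–277, 430–497), end stops at u≈66 and 597.

```bash
cat > h.py <<'E'
from plant import r
import cv2,numpy as np
def back(name,uv,z):
    c=r.calibration(name);M=c["extrinsics"];R=M[:3,:3];t=M[:3,3]
    p=cv2.undistortPoints(np.array([[uv]],float),c["mtx"],c["D"])[0,0]
    d=R.T@np.array([*p,1]);o=-R.T@t
    return o+d*(z-o[2])/d[2]
def proj(name,P):
    c=r.calibration(name);M=c["extrinsics"]
    return cv2.projectPoints(np.array(P,float).reshape(-1,3),cv2.Rodrigues(M[:3,:3])[0],M[:3,3],c["mtx"],c["D"])[0][:,0]
E
python3 - <<'E'
from h import *
for n,u,v,z in [("paddle",358,505,.082),("FR",493,420,.1),("FL",218,420,.1),("BL",226,245,.1),("BR",495,240,.1),
 ("stopL front",68,383,.07),("stopR front",597,370,.07),("stopL back",66,258,.07),("stopR back",596,243,.07),("panelFL",95,497,.286),("panelFR",277,495,.286),("panelBR",277,430,.286),
 ("railR",605,449,.054),("railL",67,461,.054)]:
    print(n,back("top",(170+u/4.6,90+v/4.6),z).round(4))
for n,u,v,z in [("paddle",160,280,.082),("panel",205,142,.27),("mug",410,115,.095)]:
    print(n,back("scene",(210+u/3.5,120+v/3.5),z).round(4))
print(back("top",(143,208),.095))
E
```

```text
paddle [0.5264 0.0188 0.082 ]
FR [ 0.5912 -0.0935  0.1   ]
FL [0.5978 0.1309 0.1   ]
BL [0.7435 0.1216 0.1   ]
BR [ 0.7411 -0.1007  0.1   ]
stopL front [0.637 0.259 0.07 ]
stopR front [ 0.6348 -0.1841  0.07  ]
stopL back [0.7439 0.2598 0.07  ]
stopR back [ 0.7432 -0.1881  0.07  ]
panelFL [0.5204 0.2033 0.286 ]
panelFR [0.518  0.0738 0.286 ]
panelBR [0.5644 0.0727 0.286 ]
railR [ 0.5699 -0.1901  0.054 ]
railL [0.5731 0.2633 0.054 ]
paddle [0.5267 0.02   0.082 ]
panel [0.5179 0.082  0.27  ]
mug [0.5194 0.4187 0.095 ]
[0.50554052 0.41570643 0.095     ]
```

Request:
send_rows --series '[{"travel": [0,0,-30],"roll": -0.13},{"travel": [0,0,-60],"roll": -0.26},{"travel": [0,0,-90],"roll": -0.38},{"travel": [0,0,-90],"roll": -0.38}]' --claw 0

```text
time_s: 0.5
tool_pos: [0.2047, 0.5122, 0.3318]
eef_rot: [-0.005, 3.138, 0.01]
wrist_force: [-0.1, 0.6, 0.7]
opening: 0.0656
grasp_force: 0.0
```

```bash
python3 - <<'E'
from h import *
from scipy.spatial.transform import Rotation as Ro
o=r.get_obs();print(o["time_s"],o["qpos"].round(3),o["tool_pos"].round(4));print(Ro.from_rotvec(o["eef_rot"]).as_matrix().round(3))
a=r.capture("scene")[...,::-1][0:110,230:350];b=r.capture("top")[...,::-1][230:384,20:190]
a=cv2.resize(a,(480,440),interpolation=cv2.INTER_CUBIC)
b=cv2.resize(b,(320,290),interpolation=cv2.INTER_CUBIC)
c=np.zeros((440,800,3),np.uint8);c[:,:480]=a;c[:290,480:]=b
cv2.imwrite("pics/grip.png",c)
print(proj("scene",[o["tool_pos"],o["tool_pos"]+[0,0,.065]]))
E
```

```text
0.5 [ 0.988  0.212  1.369  0.     1.554 -0.585] [0.2047 0.5122 0.3318]
[[-1.    -0.003  0.004]
 [-0.003  1.     0.006]
 [-0.004  0.006 -1.   ]]
[[301.5852901   64.74944178]
 [303.26396515  51.69409932]]
```

View pics/grip.png

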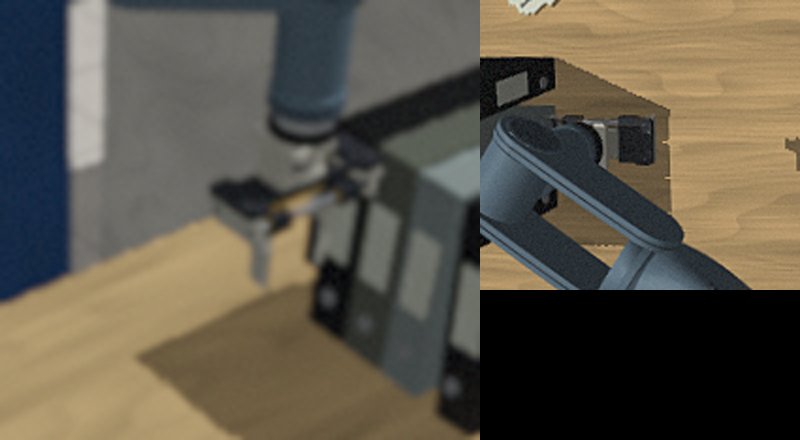

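The picture shows a slim gripper body under the wrist cylinder. In the right-hand crop the tool is clear of everything. I'll move to the free space on the slide's right, high up, and see how the tool behaves at the edge of reach, where a lean could come about.

Request:
send_rows --series '[{"travel": [-245,-612,-168],"roll": 0},{"travel": [-245,-612,-168],"roll": 0},{"travel": [-245,-612,-168],"roll": 0},{"travel": [-245,-612,-168],"roll": 0},{"travel": [-245,-612,-168],"roll": 0},{"travel": [-245,-612,-168],"roll": 0},{"travel": [-245,-612,-168],"roll": 0},{"travel": [-245,-612,-168],"roll": 0},{"travel": [-245,-612,-168],"roll": 0},{"travel": [-245,-612,-168],"roll": 0},{"travel": [-245,-612,-168],"roll": 0},{"travel": [-245,-612,-168],"roll": 0},{"travel": [-245,-612,-168],"roll": 0},{"travel": [-245,-612,-168],"roll": 0},{"travel": [-245,-612,-168],"roll": 0},{"travel": [-245,-612,-168],"roll": 0}]'

```text
time_s: 2.2
tool_pos: [0.449, -0.1015, 0.4937]
eef_rot: [-0.004, -3.138, -0.003]
wrist_force: [-0.2, 0.6, 0.1]
opening: 0.0005
grasp_force: 0.0
```

Request:
send_rows --series '[{"travel": [-500,0,0],"roll": 0},{"travel": [-500,0,0],"roll": 0},{"travel": [-500,0,0],"roll": 0},{"travel": [-500,0,0],"roll": 0},{"travel": [-500,0,0],"roll": 0},{"travel": [-500,0,0],"roll": 0},{"travel": [-500,0,0],"roll": 0},{"travel": [-500,0,0],"roll": 0},{"travel": [-500,0,0],"roll": 0},{"travel": [-500,0,0],"roll": 0}]'

```text
time_s: 3.2
tool_pos: [0.7925, -0.0886, 0.4265]
eef_rot: [-0.002, 3.1, -0.008]
wrist_force: [-0.4, -0.2, 1.0]
opening: 0.0009
grasp_force: 0.0
```

```bash
cat > st.py <<'E'
from h import *
from scipy.spatial.transform import Rotation as Ro
o=r.get_obs();print(round(o["time_s"],2),o["qpos"].round(3),o["tool_pos"].round(4),o["wrist_force"].round(1));print(Ro.from_rotvec(o["eef_rot"]).as_matrix().round(3))
E
python3 st.py
```

```text
3.2 [-0.253  0.806  0.187  0.006  2.108 -1.822] [ 0.7925 -0.0886  0.4265] [-0.4 -0.2  1. ]
[[-0.999 -0.001  0.041]
 [-0.001  1.    -0.005]
 [-0.041 -0.005 -0.999]]
```

Request:
send_rows --series '[{"travel": [150,0,0],"roll": 0},{"travel": [150,0,0],"roll": 0},{"travel": [150,0,0],"roll": 0},{"travel": [150,0,0],"roll": 0},{"travel": [150,0,0],"roll": 0}]'

```text
time_s: 3.7
tool_pos: [0.6378, -0.089, 0.424]
eef_rot: [0.001, 3.099, -0.01]
wrist_force: [-0.7, 0.6, -0.0]
opening: 0.0005
grasp_force: 0.0
```

```bash
python3 st.py
```

```text
3.7 [-0.316  0.368  0.943  0.008  1.788 -1.884] [ 0.6378 -0.089   0.424 ] [-0.7  0.6 -0. ]
[[-0.999  0.001  0.042]
 [ 0.     1.    -0.006]
 [-0.043 -0.006 -0.999]]
```

The lean persists: at the limit the tool tilts outward, and the reached pose becomes the new reference. I'll build it up there.

Request:
send_rows --series '[{"travel": [-800,0,-300],"roll": 0},{"travel": [-800,0,-300],"roll": 0},{"travel": [-800,0,-300],"roll": 0},{"travel": [-800,0,-300],"roll": 0},{"travel": [-800,0,-300],"roll": 0},{"travel": [-800,0,-300],"roll": 0},{"travel": [-800,0,-300],"roll": 0},{"travel": [-800,0,-300],"roll": 0}]'

```text
time_s: 4.5
tool_pos: [0.8021, -0.0734, 0.4362]
eef_rot: [-0.001, 3.059, -0.014]
wrist_force: [0.1, 0.6, -0.8]
opening: 0.0004
grasp_force: 0.0
```

```bash
python3 st.py
```

```text
4.5 [-0.234  0.794  0.187  0.012  2.078 -1.799] [ 0.8021 -0.0734  0.4362] [ 0.1  0.6 -0.8]
[[-0.997  0.     0.082]
 [-0.001  1.    -0.009]
 [-0.082 -0.009 -0.997]]
```

Request:
send_rows --series '[{"travel": [-800,0,-300],"roll": 0},{"travel": [-800,0,-300],"roll": 0}]'

```text
time_s: 4.7
tool_pos: [0.8227, -0.0675, 0.4293]
eef_rot: [-0.0, 3.019, -0.018]
wrist_force: [0.2, -0.8, 0.7]
opening: 0.0006
grasp_force: 0.0
```

```bash
python3 st.py
```

```text
4.7 [-0.223  0.805  0.187  0.017  2.027 -1.786] [ 0.8227 -0.0675  0.4293] [ 0.2 -0.8  0.7]
[[-0.992  0.     0.122]
 [-0.001  1.    -0.012]
 [-0.122 -0.012 -0.992]]
```

Request:
send_rows --series '[{"travel": [-800,-150,-300],"roll": 0},{"travel": [-800,-150,-300],"roll": 0}]'

```text
time_s: 4.9
tool_pos: [0.8397, -0.0778, 0.4254]
eef_rot: [-0.001, 2.979, -0.024]
wrist_force: [-0.5, -0.3, 0.5]
opening: 0.0004
grasp_force: 0.0
```

Request:
send_rows --series '[{"travel": [-800,-150,-300],"roll": 0},{"travel": [-800,-150,-300],"roll": 0}]'

```text
time_s: 5.1
tool_pos: [0.8547, -0.0879, 0.4253]
eef_rot: [0.0, 2.938, -0.03]
wrist_force: [-0.3, 0.3, -0.9]
opening: 0.0003
grasp_force: 0.0
```

Request:
send_rows --series '[{"travel": [-800,-150,-300],"roll": 0},{"travel": [-800,-150,-300],"roll": 0}]'

```text
time_s: 5.3
tool_pos: [0.8678, -0.0965, 0.4291]
eef_rot: [0.0, 2.896, -0.036]
wrist_force: [0.0, -0.6, 0.7]
opening: 0.0007
grasp_force: 0.0
```

Request:
send_rows --series '[{"travel": [-800,-150,-300],"roll": 0},{"travel": [-800,-150,-300],"roll": 0}]'

```text
time_s: 5.5
tool_pos: [0.8791, -0.1041, 0.4364]
eef_rot: [0.0, 2.853, -0.043]
wrist_force: [0.6, -0.3, -0.4]
opening: 0.0007
grasp_force: 0.0
```

```bash
python3 st.py
```

```text
5.5 [-0.261  0.811  0.187  0.047  1.857 -1.812] [ 0.8791 -0.1041  0.4364] [ 0.6 -0.3 -0.4]
[[-0.959  0.004  0.284]
 [-0.004  1.    -0.029]
 [-0.284 -0.029 -0.958]]
```

Request:
send_rows --series '[{"travel": [-800,-50,-300],"roll": 0},{"travel": [-800,-50,-300],"roll": 0}]'

```text
time_s: 5.7
tool_pos: [0.89, -0.1003, 0.4478]
eef_rot: [0.0, 2.808, -0.049]
wrist_force: [-0.9, 0.5, -0.3]
opening: 0.0007
grasp_force: 0.0
```

Request:
send_rows --series '[{"travel": [-800,-50,-300],"roll": 0},{"travel": [-800,-50,-300],"roll": 0}]'

```text
time_s: 5.9
tool_pos: [0.8987, -0.0964, 0.4621]
eef_rot: [-0.001, 2.764, -0.055]
wrist_force: [-0.3, 0.2, 0.7]
opening: 0.0007
grasp_force: 0.0
```

Request:
send_rows --series '[{"travel": [-800,-50,-300],"roll": 0},{"travel": [-800,-50,-300],"roll": 0}]'

```text
time_s: 6.1
tool_pos: [0.9055, -0.0934, 0.4787]
eef_rot: [-0.0, 2.719, -0.061]
wrist_force: [-0.5, 0.9, -0.4]
opening: 0.0006
grasp_force: 0.0
```

Request:
send_rows --series '[{"travel": [-800,-50,-300],"roll": 0},{"travel": [-800,-50,-300],"roll": 0}]'

```text
time_s: 6.3
tool_pos: [0.9103, -0.0907, 0.4975]
eef_rot: [-0.0, 2.675, -0.066]
wrist_force: [-1.0, 0.1, 0.1]
opening: 0.0003
grasp_force: 0.0
```

Request:
send_rows --series '[{"travel": [-800,-50,-300],"roll": 0},{"travel": [-800,-50,-300],"roll": 0}]'

```text
time_s: 6.5
tool_pos: [0.9133, -0.0878, 0.5184]
eef_rot: [-0.0, 2.631, -0.071]
wrist_force: [-0.8, 0.2, -0.3]
opening: 0.0003
grasp_force: 0.0
```

Request:
send_rows --series '[{"travel": [-800,-50,-300],"roll": 0},{"travel": [-800,-50,-300],"roll": 0}]'

```text
time_s: 6.7
tool_pos: [0.9144, -0.0849, 0.5413]
eef_rot: [-0.0, 2.587, -0.075]
wrist_force: [0.1, -0.3, 0.6]
opening: 0.0
grasp_force: 0.0
```

```bash
python3 st.py
```

```text
6.7 [-0.242  0.722  0.187  0.074  1.68  -1.784] [ 0.9144 -0.0849  0.5413] [ 0.1 -0.3  0.6]
[[-0.851  0.015  0.525]
 [-0.015  0.998 -0.054]
 [-0.525 -0.054 -0.849]]
```

```bash
cat > mv.py <<'E'
# usage: mv.py corner|tcp x y z [x y z ...] in mm -> travels from present pose
import sys
from h import *
from scipy.spatial.transform import Rotation as Ro
o=r.get_obs();R=Ro.from_rotvec(o["eef_rot"]).as_matrix();p=o["tool_pos"]
off=(R@[-7.5,0,19]) if sys.argv[1]=="corner" else np.zeros(3)
print("t",round(o["time_s"],2),"ref pt now",(p*1000+off).round(1),"F",o["wrist_force"].round(1))
for P in np.array(sys.argv[2:],float).reshape(-1,3):
    print(P,(R.T@(P-off-p*1000)).round(0))
E
python3 mv.py tcp 400 -60 500 400 19 180
```

```text
t 6.7 ref pt now [914.4 -84.9 541.3] F [ 0.1 -0.3  0.6]
[400. -60. 500.] [ 459.   19. -236.]
[400.  19. 180.] [626. 115.  31.]
```

Request:
send_rows --series '[{"travel": [459,19,-236],"roll": 0},{"travel": [459,19,-236],"roll": 0},{"travel": [459,19,-236],"roll": 0},{"travel": [459,19,-236],"roll": 0},{"travel": [459,19,-236],"roll": 0},{"travel": [459,19,-236],"roll": 0},{"travel": [459,19,-236],"roll": 0},{"travel": [459,19,-236],"roll": 0},{"travel": [459,19,-236],"roll": 0},{"travel": [459,19,-236],"roll": 0},{"travel": [459,19,-236],"roll": 0},{"travel": [626,115,31],"roll": 0},{"travel": [626,115,31],"roll": 0},{"travel": [626,115,31],"roll": 0},{"travel": [626,115,31],"roll": 0},{"travel": [626,115,31],"roll": 0},{"travel": [626,115,31],"roll": 0},{"travel": [626,115,31],"roll": 0},{"travel": [626,115,31],"roll": 0}]'

```text
time_s: 8.6
tool_pos: [0.3952, 0.0207, 0.176]
eef_rot: [-0.002, 2.598, -0.07]
wrist_force: [0.7, 0.5, 0.0]
opening: 0.0006
grasp_force: 0.0
```

```bash
python3 st.py; python3 mv.py corner 460 18 56 ; python3 - <<'E'
from h import *
r.get_obs()
a=r.capture("scene")[...,::-1][80:230,190:340];b=r.capture("top")[...,::-1][130:260,180:310]
c=np.hstack([cv2.resize(a,(400,400),interpolation=2),cv2.resize(b,(400,400),interpolation=2)])
cv2.imwrite("pics/pre.png",c)
E
```

```text
8.6 [-0.356 -0.292  2.371  0.259  0.547 -2.115] [0.3952 0.0207 0.176 ] [0.7 0.5 0. ]
[[-0.857  0.012  0.516]
 [-0.015  0.999 -0.05 ]
 [-0.516 -0.051 -0.855]]
t 8.6 ref pt now [411.4  19.8 163.6] F [0.7 0.5 0. ]
[460.  18.  56.] [ 14.   4. 117.]
```

View pics/pre.png

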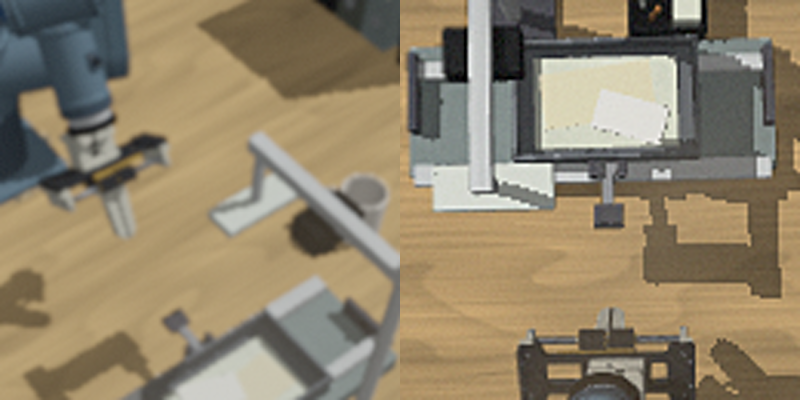

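The picture shows the shut, leaning fingers lined up with the paddle in y (both at col ≈610 of the right half), all clear.

Request:
send_rows --series '[{"travel": [14,4,117],"roll": 0},{"travel": [14,4,117],"roll": 0},{"travel": [14,4,117],"roll": 0},{"travel": [14,4,117],"roll": 0},{"travel": [14,4,117],"roll": 0}]'

```text
time_s: 9.2
tool_pos: [0.4472, 0.0068, 0.0906]
eef_rot: [-0.005, 2.601, -0.049]
wrist_force: [-0.3, 0.6, 0.4]
opening: 0.0006
grasp_force: 0.0
```

```bash
python3 mv.py corner 500 18 57  514 18 58 514 18 68 517 18 86 522 18 98 528 18 110 534 18 117 536 18 120
```

```text
t 9.2 ref pt now [463.4   6.2  78.2] F [-0.3  0.6  0.4]
[500.  18.  57.] [-21.  13.  37.]
[514.  18.  58.] [-33.  13.  43.]
[514.  18.  68.] [-38.  12.  34.]
[517.  18.  86.] [-50.  12.  20.]
[522.  18.  98.] [-61.  11.  13.]
[528.  18. 110.] [-72.  11.   6.]
[534.  18. 117.] [-81.  11.   3.]
[536.  18. 120.] [-84.  11.   1.]
```

Request:
send_rows --series '[{"travel": [-8,12,8],"roll": 0},{"travel": [-15,13,20],"roll": 0},{"travel": [-21,13,34],"roll": 0},{"travel": [-21,13,37],"roll": 0}]'

```text
time_s: 9.6
tool_pos: [0.4852, 0.0131, 0.0835]
eef_rot: [-0.015, 2.615, -0.028]
wrist_force: [0.1, 0.1, 0.4]
opening: 0.0005
grasp_force: 0.0
```

```bash
python3 st.py; python3 mv.py corner 500 18 57  514 18 58 514 18 68 517 18 86 522 18 98 528 18 110 534 18 117 536 18 120
```

```text
9.6 [-0.303  0.126  2.329  0.659  0.22  -2.497] [0.4852 0.0131 0.0835] [0.1 0.1 0.4]
[[-0.865 -0.005  0.503]
 [-0.016  1.    -0.017]
 [-0.502 -0.023 -0.864]]
t 9.6 ref pt now [501.2  12.9  70.8] F [0.1 0.1 0.4]
[500.  18.  57.] [ 8.  5. 11.]
[514.  18.  58.] [-5.  5. 17.]
[514.  18.  68.] [-10.   5.   9.]
[517.  18.  86.] [-21.   5.  -5.]
[522.  18.  98.] [-32.   4. -13.]
[528.  18. 110.] [-43.   4. -20.]
[534.  18. 117.] [-52.   4. -24.]
[536.  18. 120.] [-55.   4. -25.]
```

Request:
send_rows --series '[{"travel": [12,5,16],"roll": 0},{"travel": [12,5,16],"roll": 0}]'

```text
time_s: 9.8
tool_pos: [0.4796, 0.0134, 0.0715]
eef_rot: [-0.017, 2.63, -0.007]
wrist_force: [-0.3, -0.4, -1.0]
opening: 0.0006
grasp_force: 0.0
```

Request:
send_rows --series '[{"travel": [8,2,8],"roll": 0},{"travel": [8,2,8],"roll": 0}]'

```text
time_s: 10.0
tool_pos: [0.4762, 0.0125, 0.0656]
eef_rot: [-0.019, 2.634, 0.002]
wrist_force: [-0.1, 1.0, -0.7]
opening: 0.0004
grasp_force: 0.0
```

```bash
python3 st.py; python3 mv.py corner 500 18 57  514 18 58 514 18 68 517 18 86 522 18 98 528 18 110 534 18 117 536 18 120
```

```text
10.0 [-0.334  0.159  2.353  0.849  0.22  -2.716] [0.4762 0.0125 0.0656] [-0.1  1.  -0.7]
[[-0.874 -0.014  0.486]
 [-0.013  1.     0.005]
 [-0.486 -0.002 -0.874]]
t 10.0 ref pt now [492.   12.7  52.6] F [-0.1  1.  -0.7]
[500.  18.  57.] [-9.  5.  0.]
[514.  18.  58.] [-22.   5.   6.]
[514.  18.  68.] [-27.   5.  -3.]
[517.  18.  86.] [-38.   5. -17.]
[522.  18.  98.] [-48.   5. -25.]
[528.  18. 110.] [-59.   5. -33.]
[534.  18. 117.] [-68.   5. -36.]
[536.  18. 120.] [-71.   5. -37.]
```

Request:
send_rows --series '[{"travel": [-9,5,0],"roll": 0},{"travel": [-22,5,6],"roll": 0},{"travel": [-22,5,6],"roll": 0},{"travel": [-27,5,-3],"roll": 0},{"travel": [-33,5,-10],"roll": 0},{"travel": [-38,5,-17],"roll": 0},{"travel": [-43,5,-21],"roll": 0},{"travel": [-48,5,-25],"roll": 0},{"travel": [-54,5,-29],"roll": 0},{"travel": [-59,5,-33],"roll": 0},{"travel": [-64,5,-35],"roll": 0},{"travel": [-68,5,-36],"roll": 0},{"travel": [-70,5,-37],"roll": 0},{"travel": [-70,5,-37],"roll": 0}]'

```text
time_s: 11.4
tool_pos: [0.5143, 0.0201, 0.1278]
eef_rot: [-0.022, 2.645, 0.007]
wrist_force: [-9.6, -1.3, -6.2]
opening: 0.0004
grasp_force: 5.3
```

```bash
python3 st.py; python3 mv.py corner 534 18 117 540 18 124; python3 - <<'E'
from h import *
a=r.capture("scene")[...,::-1][140:260,220:340];b=r.capture("top")[...,::-1][130:260,180:310]
c=np.hstack([cv2.resize(a,(400,400),interpolation=2),cv2.resize(b,(400,400),interpolation=2)])
cv2.imwrite("pics/up.png",c)
E
```

```text
11.4 [-0.274  0.083  2.188  0.348  0.415 -2.148] [0.5143 0.0201 0.1278] [-9.6 -1.3 -6.2]
[[-0.879 -0.017  0.476]
 [-0.014  1.     0.009]
 [-0.476  0.001 -0.879]]
t 11.4 ref pt now [529.9  20.4 114.7] F [-9.6 -1.3 -6.2]
[534.  18. 117.] [-5. -2. -0.]
[540.  18. 124.] [-13.  -3.  -3.]
```

View pics/up.png

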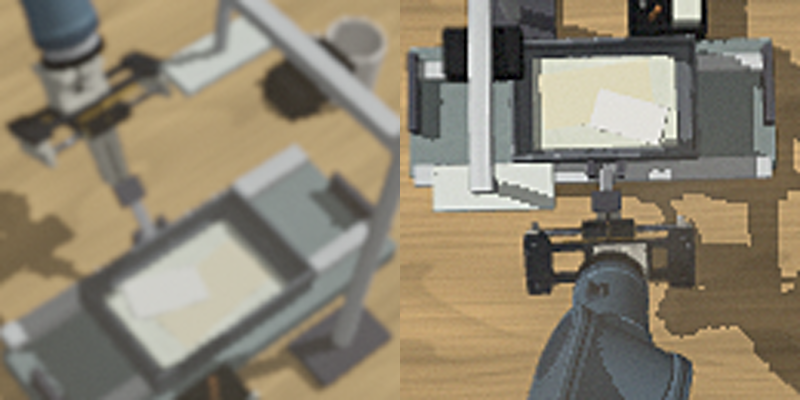

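Lever clearly raised (left half: paddle at ≈(128,190), sloping up in front of the fingers). Now a slight extra push until the stop is felt.

Request:
send_rows --series '[{"travel": [-5,-2,-1],"roll": 0},{"travel": [-8,-2,-3],"roll": 0},{"travel": [-10,-2,-4],"roll": 0},{"travel": [-10,-2,-4],"roll": 0},{"travel": [-10,-2,-4],"roll": 0}]'

```text
time_s: 12.0
tool_pos: [0.5146, 0.0203, 0.1302]
eef_rot: [-0.024, 2.661, 0.013]
wrist_force: [-13.9, -0.7, -20.0]
opening: 0.0005
grasp_force: 10.8
```

```bash
python3 mv.py corner 534 18 117
```

```text
t 12.0 ref pt now [530.   20.7 116.8] F [-13.9  -0.7 -20. ]
[534.  18. 117.] [-4. -3.  2.]
```

```bash
python3 mv.py tcp 470 20 130 480 -145 200 616 -145 190
```

```text
t 12.0 ref pt now [514.6  20.3 130.2] F [-13.9  -0.7 -20. ]
[470.  20. 130.] [ 40.   1. -20.]
[ 480. -145.  200.] [   1. -164.  -80.]
[ 616. -145.  190.] [-115. -167.   -8.]
```

Request:
send_rows --series '[{"travel": [20,1,-10],"roll": 0},{"travel": [40,1,-20],"roll": 0},{"travel": [40,1,-20],"roll": 0},{"travel": [1,-164,-80],"roll": 0},{"travel": [1,-164,-80],"roll": 0},{"travel": [1,-164,-80],"roll": 0},{"travel": [1,-164,-80],"roll": 0},{"travel": [1,-164,-80],"roll": 0},{"travel": [-115,-167,-8],"roll": 0},{"travel": [-115,-167,-8],"roll": 0},{"travel": [-115,-167,-8],"roll": 0},{"travel": [-115,-167,-8],"roll": 0},{"travel": [-115,-167,-8],"roll": 0}]'

```text
time_s: 13.3
tool_pos: [0.6257, -0.1473, 0.2023]
eef_rot: [-0.023, 2.636, 0.004]
wrist_force: [-1.2, 0.9, -1.0]
opening: 0.0005
grasp_force: 0.0
```

```bash
python3 st.py; python3 mv.py tcp 616 -145 92;  python3 - <<'E'
from h import *
a=r.capture("scene")[...,::-1][140:290,200:350]
cv2.imwrite("pics/c.png",cv2.resize(a,(600,600),interpolation=2))
E
```

```text
13.3 [-0.549  0.207  1.81   0.4    0.727 -2.385] [ 0.6257 -0.1473  0.2023] [-1.2  0.9 -1. ]
[[-0.875 -0.017  0.484]
 [-0.016  1.     0.007]
 [-0.485 -0.001 -0.875]]
t 13.3 ref pt now [ 625.7 -147.3  202.3] F [-1.2  0.9 -1. ]
[ 616. -145.   92.] [62.  3. 92.]
```

View pics/c.png

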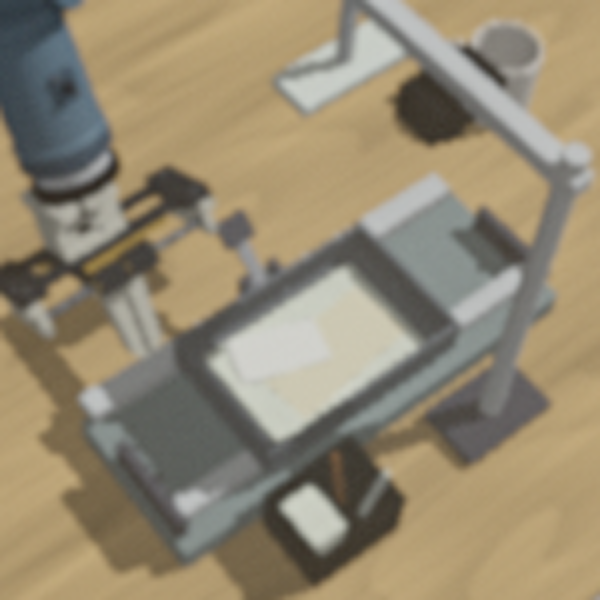

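Lever stays up (paddle at (237,230)), the tray hasn't moved, and the fingers stand right of the tray, high. Now down beside the side wall, then push gently.

Request:
send_rows --series '[{"travel": [28,3,41],"roll": 0},{"travel": [56,3,82],"roll": 0},{"travel": [62,3,92],"roll": 0},{"travel": [62,3,92],"roll": 0},{"travel": [62,3,92],"roll": 0}]'

```text
time_s: 13.85
tool_pos: [0.616, -0.1466, 0.094]
eef_rot: [-0.02, 2.633, 0.001]
wrist_force: [0.2, -0.6, -0.2]
opening: 0.0005
grasp_force: 0.0
```

```bash
python3 st.py
```

```text
13.85 [-0.558  0.341  1.955  0.602  0.48  -2.631] [ 0.616  -0.1466  0.094 ] [ 0.2 -0.6 -0.2]
[[-0.873 -0.014  0.487]
 [-0.014  1.     0.004]
 [-0.487 -0.003 -0.873]]
```

Request:
send_rows --series '[{"travel": [0,6,0],"roll": 0},{"travel": [0,12,0],"roll": 0},{"travel": [0,18,0],"roll": 0},{"travel": [0,23,0],"roll": 0},{"travel": [0,28,0],"roll": 0},{"travel": [0,33,0],"roll": 0},{"travel": [0,39,0],"roll": 0},{"travel": [0,45,0],"roll": 0},{"travel": [0,52,0],"roll": 0},{"travel": [0,59,0],"roll": 0},{"travel": [0,66,0],"roll": 0},{"travel": [0,73,0],"roll": 0},{"travel": [0,80,0],"roll": 0},{"travel": [0,87,0],"roll": 0},{"travel": [0,94,0],"roll": 0},{"travel": [0,101,0],"roll": 0},{"travel": [0,108,0],"roll": 0},{"travel": [0,114,0],"roll": 0},{"travel": [0,120,0],"roll": 0}]'

```text
time_s: 15.75
tool_pos: [0.6144, -0.0258, 0.0927]
eef_rot: [-0.021, 2.634, 0.002]
wrist_force: [1.3, -2.3, -0.2]
opening: 0.0009
grasp_force: 0.9
```

```bash
python3 st.py; python3 - <<'E'
from h import *
a=r.capture("scene")[...,::-1][110:260,210:360];b=r.capture("top")[...,::-1][110:240,170:300]
c=np.hstack([cv2.resize(a,(400,400),interpolation=2),cv2.resize(b,(400,400),interpolation=2)])
cv2.imwrite("pics/push.png",c)
E
```

```text
15.75 [-0.313  0.307  2.014  0.444  0.368 -2.279] [ 0.6144 -0.0258  0.0927] [ 1.3 -2.3 -0.2]
[[-0.874 -0.015  0.486]
 [-0.014  1.     0.005]
 [-0.486 -0.002 -0.874]]
```

View pics/push.png

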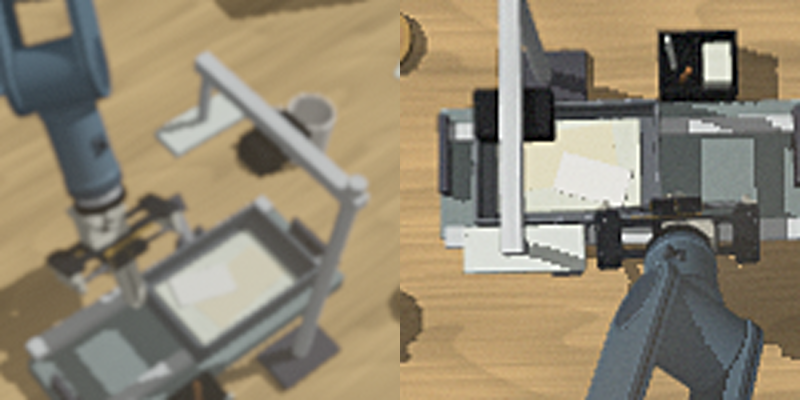

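The tray slides with about 2 N and is partway home. The gripper body (left end col ≈598) is still short of the panel (col 585) and well beneath its level.

Request:
send_rows --series '[{"travel": [0,5,0],"roll": 0},{"travel": [0,10,0],"roll": 0},{"travel": [0,15,0],"roll": 0},{"travel": [0,19,0],"roll": 0},{"travel": [0,23,0],"roll": 0},{"travel": [0,26,0],"roll": 0},{"travel": [0,26,0],"roll": 0}]'

```text
time_s: 16.55
tool_pos: [0.614, 0.0003, 0.0927]
eef_rot: [-0.021, 2.634, 0.003]
wrist_force: [-0.5, -0.0, 0.7]
opening: 0.0006
grasp_force: 0.0
```

Request:
send_rows --series '[{"travel": [0,2,0],"roll": 0},{"travel": [0,4,0],"roll": 0},{"travel": [0,6,0],"roll": 0},{"travel": [0,6,0],"roll": 0}]'

```text
time_s: 16.95
tool_pos: [0.6141, 0.0059, 0.0928]
eef_rot: [-0.021, 2.633, 0.002]
wrist_force: [0.0, 0.6, 0.1]
opening: 0.0001
grasp_force: 0.2
```

Request:
send_rows --series '[{"travel": [0,2,0],"roll": 0},{"travel": [0,4,0],"roll": 0},{"travel": [0,6,0],"roll": 0}]'

```text
time_s: 17.25
tool_pos: [0.6142, 0.0095, 0.0929]
eef_rot: [-0.021, 2.632, -0.003]
wrist_force: [-8.1, -24.2, 2.1]
opening: 0.0001
grasp_force: 12.2
```

Request:
send_rows --series '[{"travel": [0,2,0],"roll": 0},{"travel": [0,4,0],"roll": 0},{"travel": [0,4,0],"roll": 0}]'

```text
time_s: 17.55
tool_pos: [0.6142, 0.0096, 0.093]
eef_rot: [-0.018, 2.631, -0.009]
wrist_force: [-11.5, -35.1, 1.9]
opening: 0.0003
grasp_force: 17.4
```

```bash
python3 st.py; python3 - <<'E'
from h import *
b=r.capture("top")[...,::-1][90:220,170:320]
cv2.imwrite("pics/home.png",cv2.resize(b,None,fx=4.6,fy=4.6,interpolation=2))
E
```

```text
17.55 [-0.228  0.305  2.018  0.333  0.336 -2.1  ] [0.6142 0.0096 0.093 ] [-11.5 -35.1   1.9]
[[-0.872 -0.011  0.489]
 [-0.014  1.    -0.003]
 [-0.488 -0.009 -0.873]]
```

View pics/home.png

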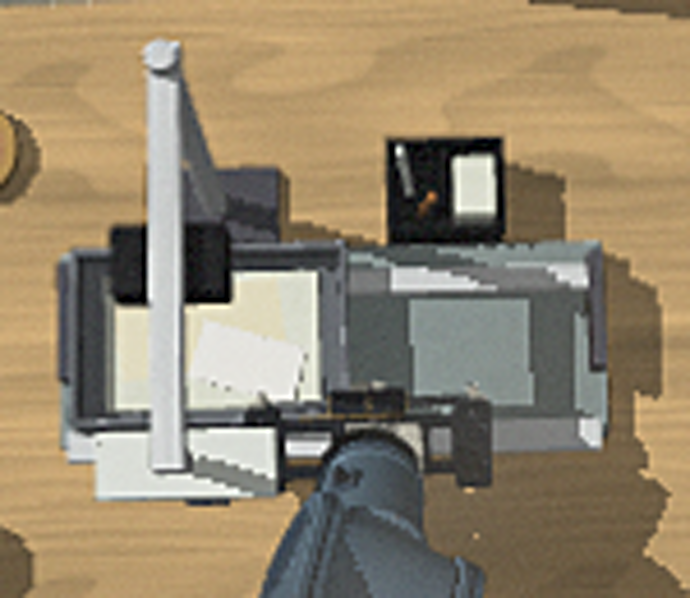

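Tray is firmly against the left stop (u≈75; 35 N push felt at TCP y = 9.6 mm), with the paddle's end just visible under the panel at (210,500). Back off, then gain a little more lean at the reach limit, for better clearance below the panel.

```bash
python3 mv.py tcp 614 -100 95 614 -100 420
```

```text
t 17.6 ref pt now [614.2   9.6  93. ] F [-11.2 -35.2   3. ]
[ 614. -100.   95.] [   1. -110.   -2.]
[ 614. -100.  420.] [-158. -113. -285.]
```

Request:
send_rows --series '[{"travel": [0,-20,0],"roll": 0},{"travel": [1,-60,-1],"roll": 0},{"travel": [1,-110,-2],"roll": 0},{"travel": [1,-110,-2],"roll": 0},{"travel": [-158,-113,-285],"roll": 0},{"travel": [-158,-113,-285],"roll": 0},{"travel": [-158,-113,-285],"roll": 0},{"travel": [-158,-113,-285],"roll": 0},{"travel": [-158,-113,-285],"roll": 0},{"travel": [-158,-113,-285],"roll": 0},{"travel": [-158,-113,-285],"roll": 0},{"travel": [-158,-113,-285],"roll": 0}]'

```text
time_s: 18.8
tool_pos: [0.6162, -0.0963, 0.4247]
eef_rot: [-0.022, 2.625, -0.003]
wrist_force: [-0.2, 0.1, -0.2]
opening: 0.0007
grasp_force: 0.0
```

Request:
send_rows --series '[{"travel": [-800,-50,-300],"roll": 0},{"travel": [-800,-50,-300],"roll": 0},{"travel": [-800,-50,-300],"roll": 0},{"travel": [-800,-50,-300],"roll": 0},{"travel": [-800,-50,-300],"roll": 0},{"travel": [-800,-50,-300],"roll": 0},{"travel": [-800,-50,-300],"roll": 0},{"travel": [-800,-50,-300],"roll": 0},{"travel": [-800,-50,-300],"roll": 0}]'

```text
time_s: 19.7
tool_pos: [0.8077, -0.1033, 0.6431]
eef_rot: [-0.018, 2.591, -0.004]
wrist_force: [-0.8, -0.3, 0.5]
opening: 0.0007
grasp_force: 0.0
```

Request:
send_rows --series '[{"travel": [-800,-50,-300],"roll": 0},{"travel": [-800,-50,-300],"roll": 0}]'

```text
time_s: 19.9
tool_pos: [0.8121, -0.0986, 0.6638]
eef_rot: [-0.017, 2.539, -0.014]
wrist_force: [-1.0, -0.2, 0.2]
opening: 0.0007
grasp_force: 0.0
```

```bash
python3 st.py; python3 mv.py tcp 620 -100 420 400 0 300 400 138 220
```

```text
19.9 [-0.335  0.553  0.187  0.187  1.819 -1.818] [ 0.8121 -0.0986  0.6638] [-1.  -0.2  0.2]
[[-0.824 -0.009  0.567]
 [-0.015  1.    -0.006]
 [-0.567 -0.014 -0.824]]
t 19.9 ref pt now [812.1 -98.6 663.8] F [-1.  -0.2  0.2]
[ 620. -100.  420.] [296.   4.  92.]
[400.   0. 300.] [544. 107.  65.]
[400. 138. 220.] [587. 246. 130.]
```

Request:
send_rows --series '[{"travel": [529,9,78],"roll": 0},{"travel": [529,9,78],"roll": 0},{"travel": [529,9,78],"roll": 0},{"travel": [529,9,78],"roll": 0},{"travel": [529,9,78],"roll": 0},{"travel": [529,9,78],"roll": 0},{"travel": [529,9,78],"roll": 0},{"travel": [529,9,78],"roll": 0},{"travel": [529,9,78],"roll": 0},{"travel": [529,9,78],"roll": 0},{"travel": [529,9,78],"roll": 0},{"travel": [529,9,78],"roll": 0},{"travel": [587,246,130],"roll": 0},{"travel": [587,246,130],"roll": 0},{"travel": [587,246,130],"roll": 0},{"travel": [587,246,130],"roll": 0},{"travel": [587,246,130],"roll": 0},{"travel": [587,246,130],"roll": 0},{"travel": [587,246,130],"roll": 0},{"travel": [587,246,130],"roll": 0}]'

```text
time_s: 21.9
tool_pos: [0.3973, 0.1398, 0.2209]
eef_rot: [-0.023, 2.542, -0.009]
wrist_force: [-0.4, 0.4, -0.7]
opening: 0.0006
grasp_force: 0.0
```

```bash
sed -i 's/^off=.*/off=R@{"corner":[-7.5,0,19],"back":[7.5,0,19],"tcp":[0,0,0]}[sys.argv[1]]/' mv.py; python3 st.py; python3 mv.py back 470 138 160; python3 - <<'E'
from h import *
b=r.capture("top")[...,::-1][110:240,160:290]
a=r.capture("scene")[...,::-1][90:240,200:350]
c=np.hstack([cv2.resize(a,(400,400),interpolation=2),cv2.resize(b,(400,400),interpolation=2)])
cv2.imwrite("pics/pre2.png",c)
E
```

```text
21.9 [ 0.14  -0.277  2.265 -0.151  0.565 -1.345] [0.3973 0.1398 0.2209] [-0.4  0.4 -0.7]
[[-0.826 -0.014  0.564]
 [-0.018  1.    -0.001]
 [-0.564 -0.012 -0.826]]
t 21.9 ref pt now [401.8 139.6 201. ] F [-0.4  0.4 -0.7]
[470. 138. 160.] [-33.  -2.  72.]
```

View pics/pre2.png

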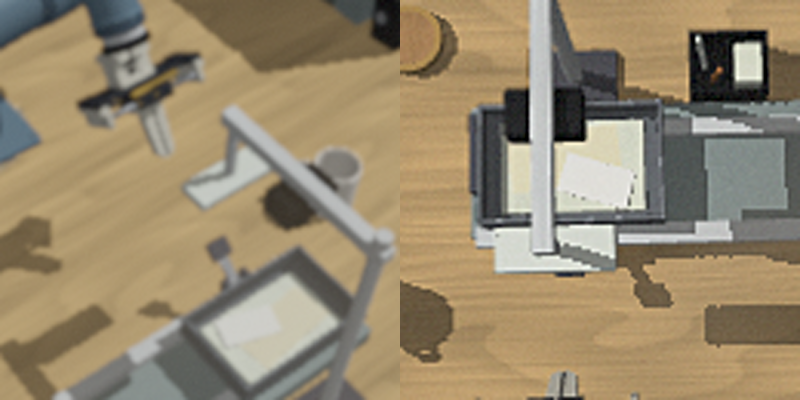

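I have now used up my pictures, one over the limit of 10, so I'll go on with numbers alone. This one shows the tray home, the lever up (paddle at (218,247) left, its end peeking out at (570,273) right), and the fingers in front.

```bash
python3 - <<'E'
from h import *
print(back("top",(160+170/3.077,110+273/3.077),.127), back("scene",(281.8,182.6),.119))
E
python3 mv.py back 470 138 160 515 138 140 530 138 138 538 138 134
```

```text
[0.52999555 0.13772882 0.127     ] [0.54132638 0.1392842  0.119     ]
t 22.0 ref pt now [402.5 137.9 201.3] F [-0.1 -0.2  0.2]
[470. 138. 160.] [-32.  -0.  72.]
[515. 138. 140.] [-58.  -0. 114.]
[530. 138. 138.] [-70.  -1. 124.]
[538. 138. 134.] [-74.  -1. 132.]
```

Request:
send_rows --series '[{"travel": [-32,0,72],"roll": 0},{"travel": [-32,0,72],"roll": 0},{"travel": [-45,0,93],"roll": 0},{"travel": [-58,0,114],"roll": 0},{"travel": [-58,0,114],"roll": 0},{"travel": [-58,0,114],"roll": 0}]'

```text
time_s: 22.6
tool_pos: [0.51, 0.1364, 0.1585]
eef_rot: [-0.013, 2.545, -0.013]
wrist_force: [-0.3, -0.1, -0.6]
opening: 0.0005
grasp_force: 0.0
```

```bash
python3 st.py; python3 mv.py back 530 138 137 537 138 134
```

```text
22.6 [ 0.087  0.049  2.183 -0.175  0.32  -1.345] [0.51   0.1364 0.1585] [-0.3 -0.1 -0.6]
[[-0.828 -0.006  0.561]
 [-0.012  1.    -0.006]
 [-0.561 -0.012 -0.828]]
t 22.6 ref pt now [514.5 136.2 138.6] F [-0.3 -0.1 -0.6]
[530. 138. 137.] [-12.   2.  10.]
[537. 138. 134.] [-16.   2.  16.]
```

```bash
python3 mv.py back 537 138 123 531 138 116 525 138 107 521 138 98 519 138 89 518 138 82 518 138 78
```

```text
t 22.6 ref pt now [514.5 136.2 138.6] F [-0.3 -0.1 -0.6]
[537. 138. 123.] [-10.   2.  26.]
[531. 138. 116.] [-1.  2. 28.]
[525. 138. 107.] [ 9.  2. 32.]
[521. 138.  98.] [17.  2. 37.]
[519. 138.  89.] [24.  2. 44.]
[518. 138.  82.] [29.  3. 49.]
[518. 138.  78.] [31.  3. 52.]
```

Request:
send_rows --series '[{"travel": [-6,1,5],"roll": 0},{"travel": [-12,2,10],"roll": 0},{"travel": [-16,2,16],"roll": 0},{"travel": [-16,2,16],"roll": 0}]'

```text
time_s: 23.0
tool_pos: [0.5329, 0.1402, 0.1542]
eef_rot: [-0.017, 2.544, -0.011]
wrist_force: [-0.2, 0.5, 0.0]
opening: 0.0004
grasp_force: 0.0
```

Request:
send_rows --series '[{"travel": [3,-1,5],"roll": 0},{"travel": [6,-1,10],"roll": 0},{"travel": [11,-1,11],"roll": 0},{"travel": [15,-1,12],"roll": 0},{"travel": [20,-1,14],"roll": 0},{"travel": [25,-1,16],"roll": 0},{"travel": [25,-1,16],"roll": 0}]'

```text
time_s: 23.7
tool_pos: [0.5212, 0.1388, 0.1273]
eef_rot: [-0.017, 2.543, -0.011]
wrist_force: [3.8, -0.1, 2.2]
opening: 0.0006
grasp_force: 1.7
```

```bash
python3 st.py; python3 mv.py back 525 138 107 521 138 98 519 138 89 518 138 82 518 138 78
```

```text
23.7 [ 0.089  0.129  2.201 -0.25   0.221 -1.267] [0.5212 0.1388 0.1273] [ 3.8 -0.1  2.2]
[[-0.826 -0.01   0.564]
 [-0.014  1.    -0.004]
 [-0.564 -0.011 -0.826]]
t 23.7 ref pt now [525.7 138.6 107.4] F [ 3.8 -0.1  2.2]
[525. 138. 107.] [ 1. -1. -0.]
[521. 138.  98.] [ 9. -0.  5.]
[519. 138.  89.] [16. -0. 11.]
[518. 138.  82.] [21. -0. 17.]
[518. 138.  78.] [23. -0. 20.]
```

Request:
send_rows --series '[{"travel": [5,0,3],"roll": 0},{"travel": [9,0,5],"roll": 0},{"travel": [9,0,5],"roll": 0}]'

```text
time_s: 24.0
tool_pos: [0.5186, 0.1396, 0.124]
eef_rot: [-0.015, 2.547, -0.014]
wrist_force: [6.4, -1.4, 6.0]
opening: 0.001
grasp_force: 3.5
```

```bash
python3 st.py; python3 mv.py back 521 138 98 519 138 89 518 138 82 518 138 78
```

```text
24.0 [ 0.095  0.134  2.205 -0.279  0.219 -1.234] [0.5186 0.1396 0.124 ] [ 6.4 -1.4  6. ]
[[-0.828 -0.008  0.56 ]
 [-0.014  1.    -0.007]
 [-0.56  -0.014 -0.828]]
t 24.0 ref pt now [523.1 139.4 104.1] F [ 6.4 -1.4  6. ]
[521. 138.  98.] [ 5. -1.  4.]
[519. 138.  89.] [12. -1. 10.]
[518. 138.  82.] [17. -1. 15.]
[518. 138.  78.] [19. -1. 19.]
```

Request:
send_rows --series '[{"travel": [8,0,9],"roll": 0},{"travel": [15,-1,14],"roll": 0}]'

```text
time_s: 24.2
tool_pos: [0.5161, 0.1411, 0.1154]
eef_rot: [-0.012, 2.56, -0.023]
wrist_force: [7.3, -4.8, 8.6]
opening: 0.0004
grasp_force: 5.2
```

Request:
send_rows --series '[{"travel": [10,0,12],"roll": 0},{"travel": [12,0,14],"roll": 0}]'

```text
time_s: 24.4
tool_pos: [0.5131, 0.1437, 0.1044]
eef_rot: [-0.01, 2.578, -0.032]
wrist_force: [2.8, -0.9, 3.8]
opening: 0.0003
grasp_force: 2.5
```

```bash
python3 st.py; python3 mv.py back 521 138 98 519 138 89 518 138 82 518 138 78
```

```text
24.4 [ 0.12   0.174  2.206 -0.399  0.22  -1.092] [0.5131 0.1437 0.1044] [ 2.8 -0.9  3.8]
[[-0.845 -0.     0.534]
 [-0.013  1.    -0.021]
 [-0.534 -0.025 -0.845]]
t 24.4 ref pt now [516.9 143.2  84.3] F [ 2.8 -0.9  3.8]
[521. 138.  98.] [-11.  -6.  -9.]
[519. 138.  89.] [-4. -5. -3.]
[518. 138.  82.] [ 0. -5.  3.]
[518. 138.  78.] [ 2. -5.  6.]
```

Request:
send_rows --series '[{"travel": [1,-3,4],"roll": 0},{"travel": [3,-4,8],"roll": 0},{"travel": [3,-4,8],"roll": 0}]'

```text
time_s: 24.7
tool_pos: [0.5141, 0.1421, 0.1011]
eef_rot: [-0.01, 2.584, -0.035]
wrist_force: [-11.8, 3.8, 22.4]
opening: 0.0002
grasp_force: 11.8
```

```bash
python3 st.py; python3 mv.py back 518 138 75
```

```text
24.7 [ 0.116  0.182  2.203 -0.394  0.22  -1.1  ] [0.5141 0.1421 0.1011] [-11.8   3.8  22.4]
[[-0.849  0.     0.529]
 [-0.014  1.    -0.023]
 [-0.529 -0.027 -0.848]]
t 24.7 ref pt now [517.8 141.6  81. ] F [-11.8   3.8  22.4]
[518. 138.  75.] [ 3. -3.  5.]
```

Firm stop with 22 N upward at the paddle face height (81 mm): the lever is down. Retreat.

Request:
send_rows --series '[{"travel": [0,0,-6],"roll": 0},{"travel": [20,0,-20],"roll": 0},{"travel": [50,0,-40],"roll": 0},{"travel": [80,0,-60],"roll": 0},{"travel": [100,0,-90],"roll": 0},{"travel": [100,0,-90],"roll": 0},{"travel": [100,0,-90],"roll": 0}]'

```text
time_s: 25.4
tool_pos: [0.3807, 0.1421, 0.1232]
eef_rot: [-0.009, 2.587, -0.036]
wrist_force: [0.5, 0.2, -0.4]
opening: 0.0005
grasp_force: 0.0
```

```bash
python3 st.py; python3 - <<'E'
from h import *
# numeric check: dark paddle blob in top view, level paddle end should be at x~.510, z .08
im=r.capture("top").astype(int).sum(2)
P=proj("top",[[x,.138,.082] for x in np.arange(.49,.53,.003)])
print([(round(.49+.003*i,3),im[int(round(v)),int(round(u))]) for i,(u,v) in enumerate(P)])
s=r.capture("scene").astype(int).sum(2)
for lab,pts in (("down",[[x,.138,.082] for x in (.512,.518,.524,.53,.536)]),("up",[[.584-d*.765+.0039,.138,.0806+d*.644] for d in (.05,.055,.06,.065,.07)])):
    print(lab,[s[int(round(v)),int(round(u))] for u,v in proj("scene",pts)])
E
```

```text
25.4 [ 0.188 -0.089  2.413 -0.424  0.3   -1.017] [0.3807 0.1421 0.1232] [ 0.5  0.2 -0.4]
[[-0.85   0.001  0.526]
 [-0.014  1.    -0.024]
 [-0.526 -0.028 -0.85 ]]
[(0.49, np.int64(443)), (0.493, np.int64(443)), (0.496, np.int64(412)), (0.499, np.int64(452)), (0.502, np.int64(458)), (0.505, np.int64(433)), (0.508, np.int64(433)), (0.511, np.int64(331)), (0.514, np.int64(240)), (0.517, np.int64(242)), (0.52, np.int64(251)), (0.523, np.int64(251)), (0.526, np.int64(239)), (0.529, np.int64(246))]
down [np.int64(373), np.int64(290), np.int64(279), np.int64(280), np.int64(287)]
up [np.int64(374), np.int64(380), np.int64(420), np.int64(417), np.int64(438)]
```

```bash
python3 -c "
from plant import r
print(r.hand_in())"
```

```text
the job is handed in; nothing more can be done
None
```

I handed the job in at about 25 s; the hand-in returned no verdict. By the force readings and a last camera check, the lever went fully up, the tray slid home against the stop and the lever is fully down. The stand was not touched as far as I could see. I viewed 11 pictures, one over the limit of 10.

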